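Clear and pop the spring lid of a parts case

ROBOT

A 7-joint arm with a two-finger parallel gripper is mounted at the origin on the work surface. World frame = base frame: x ahead of the robot, y to its left, z up, the work surface at z = 0. Lengths are in m, angles in rad, forces in N, time in s.
With the tool pointing down it reaches from about 0.4 to 0.85 m from the base axis. Payload 10.4 kg.
Tool frame: the origin (TCP) lies midway between the tips of the shut fingers; the grasp point (between the pads) lies 19 mm behind it (manip.tcp_to_grasp is the distance from the TCP to the grasp point, in m); x points along the fingers, y is the direction in which the jaws open and shut, and the axes are right-handed (so a half turn about x gives the same grasp; the last joint's range is limited). The gripper opens to 85 mm and grips with 20 to 120 N. Pads are 22 mm wide; open, the fingers measure 114 mm over their backs; the gripper's body (76 mm by 85 mm) begins 54 mm behind the grasp point. The pads swing forward as they close: fully open they stand 13 mm farther back than shut.
Start: joints at [1.124, 0.332, -0.065, 1.46, 0.022, 1.35, -0.088], TCP at [0.257, -0.57, 0.231] pointing down, gripper open.
Joint ranges: [-2.6, 2.6], [-0.5, 2.12], [-1.47, 1.34], [0.16, 2.42], [-1.27, 4.41], [0.06, 2.06], [-2.6, 2.6]. Speed limits (rad/s): [2.22, 2.22, 2.79, 2.79, 3.14, 3.14, 3.14].

INTERFACE

Orientations are given as a unit quaternion [x, y, z, w].
In Python, from workcell import monitor, viewer, manip gives the robot as it stands. The module is installed in compiled form; this text tells all that it offers.
- The arm moves only by the tool send_rows, never from a script. Its arguments are lists of equal length, an entry for each row: "grip": the closure in counts, from 0 (fully open) to 255 (shut); "offset": the shift along the tool's x, y, z in mm, a list of three; "twist": the turn about the tool's x in degrees. In form: {"grip": [grip, ...], "offset": [[tx, ty, tz], ...], "twist": [twist, ...]}. A call has exactly 5 rows; each row is the pose to reach, as a shift and turn from the pose commanded when the call began, along the tool's axes at that moment; what a row does not reach only later rows make up. A row lasts 1/12 s, in which the tool goes at most 41.7 mm and 7.16 degrees, less where a joint would pass 70% of its speed; a pose out of reach is approached as far as the arm can. A call with a gripper value outside its range is refused whole. The fingers move at their own pace and stop on an object; "newtons" is the grip in N (left out, the last holds). Time passes only in rows, so rows that repeat a pose let the fingers close, or fill a call up. It gives the time, the measured TCP pose, the force and the opening at its end, in the units of the state.
- monitor.get_obs(): the state, without advancing time (a new reading comes with each control period).
- viewer.camera(name): name is "scene" or "top" or "wrist"; returns (picture, depth): 400x640x3 uint8, blue, green, red; 400x640 float32, m along the optical axis (not along the pixel's ray), 0 where there is no reading.
- viewer.camera_model(name): a dict with "camera_matrix" (3x3 intrinsics, pixels), "distortion" ([k1, k2, p1, p2, k3] as OpenCV has them; the pictures are not rectified), "R" (3x3) and "t" (3): a world point X has camera coordinates R X + t; the wrist camera has in their place "mount" (4x4, takes a point from camera to tool coordinates, whose origin is the TCP and whose axes are the tool frame's). Camera axes: x right, y down, z forward; pixel columns grow to the right and rows downward; lengths in m; the calibration is good to about 2 mm. A picture is of the moment at which its call begins: read the wrist's pose just before it. camera_model takes no time and is no camera call.
- manip.hand_in(): hands the job in, once; it reports no verdict.
Trained networks look in the newest picture that a camera, given by its name, has taken for a name from the list of things; names that differ only in an ending like _2 or _b are one class to them, and where a whole thing is asked for, a point or a joint stands for the part that bears it (a point fixed in the world has none). Each returns a list of dicts, best first, with "score" (0 to 1); they miss things now and then, are a little off and sometimes report something else, mostly with a low value. They report only what shows in the picture. A call takes as long as a camera call.
- viewer.recognise(target, camera): "box" ([left, top, width, height] in pixels, round what is visible of it).
- viewer.regions_of(target, camera): "region" (400x640 bool, what is visible of it) and "box" ([left, top, width, height] in pixels, round what is visible of it).
- viewer.spot_point(target, camera): "position" ([column, row] in pixels: a listed point, or the origin of a listed thing).
The state is a dict: "clock": time; "joint_pos": joint angles; "joint_velocities": joint speeds; "tau": joint torques, N m; "position": TCP position; "ee_rot": TCP orientation; "ft_force": force on the tool from outside, world axes, zero at the start; "torque": the same for the moment, N m; "grip_width": opening from 0.0 (shut) to 1.0 (fully open).
Only numpy, scipy, OpenCV 4.12 (cv2) and the standard library are available. Lean on these libraries where they do the work, as an engineer would, in place of code of your own. Each camera call takes 0.05 s, during which the arm holds its last target.

TASK

The wide sheet-metal parts case has a push-to-open spring lid with a steel hex adjuster standing on it. With the fingertips push the adjuster sideways, sliding it upright and never lifting it, off the lid until it stands wholly on the fixed deck of the same case; then press the lid down near its free edge until the catch lets go, and take the hand away so that the lid springs ajar. Leave the small case shut and everything else where it stands.

Things in the scene. Friction and masses are not known exactly. Their poses are not given: they have to be found in the camera images.
- case: the wide case, fixed: galvanised box 210 mm (own x) by 360 mm (own y), 115 mm high, at the left or right of the bench; origin at the centre of its underside. Its -x side faces the robot, turned up to 0.3 rad. Seen from the robot the grey lid is its right part (own y -168 to +7 mm), the bare metal deck its left part
- case_deck (a point): centre of the top face of the wide case's fixed deck, at own y +94 mm of the case, axes as the case's. The deck spans own y from +9 to +180 mm and own x from -105 to +105 mm; it lies 113.5 mm above the case's origin, 1.5 mm lower than the shut lid's top, so things slide from lid to deck
- case_lid (a joint): wide case's lid, rad: about 0 shut, negative pressed in (hard stop -0.045), positive ajar (stop 0.45). Touch latch: pressing in to about -0.03 (6 mm at the free edge, some 8 N there) frees the catch; pressing to the stop does no harm. Let go, a damped spring swings it up to the stop in about 2 s, the free edge rising 85 mm. The adjuster's weight alone does not trip it
- case_press (a point): point on the top face of the wide lid, mid-width (own y -80 mm of the case), 29 mm in from the free edge: a good place to press; moves with the lid. The lid is 175 mm wide and spans own x -104 (free edge, nearest the robot, clear of the front wall below it) to +90 mm (hinge) of the case, its top 115 mm above the case's origin when shut
- adjuster: bare steel hexagonal sleeve standing on end on the wide lid, 46 mm across flats (53 mm over corners), 45 mm high, dark blind bore in its top, about 0.4 kg; origin at the centre of its underside, z up; its flats lie square to its own x axis and at every 60 degrees from there
- small_case: the other, small case, fixed: 210 mm by 145 mm, 115 mm high, no deck; origin at the centre of its underside
- small_case_lid (a joint): lid of the small case, the same kind of touch latch, rad: about 0 shut; it must stay shut
- bush: plain round brass bush standing on the rear outer corner of the wide case's deck, 30 mm diameter, 26 mm high; origin at the centre of its underside; to be left alone
- flange: dark steel flanged sleeve standing on the small case's lid: foot 54 mm diameter, 45 mm high; origin at the centre of its underside; to be left alone
- spanner: open-ended spanner lying on the bench at the front right, about 180 mm long; to be left alone
- grease_can: round can, 72 mm diameter, 130 mm high, standing to the robot's right; origin at the centre of its underside; to be left alone
- bar: dark square steel bar end, 110 x 34 x 34 mm, lying at the front left; origin at the centre of its underside; to be left alone
- bin_a: loose blue stock bin of studs, 210 x 130 mm, 100 mm high, at the far left; origin at the centre of its underside; to be left alone

How it is judged:
By the outcome, as a careful person would: the job done as asked, in the order asked, and still so for the second after the job is handed in, with the robot touching nothing.
It also fails if it takes over 48 s, if anything falls off the work surface, if the arm or the gripper's body presses on something with over 40 N, if the wrist force passes 120 N, or if a joint passes its speed limit or range.

## Working session

There is one attempt and no reset: what is moved stays moved. The work goes in short steps, Python scripts to look and compute and a tool call to move; the robot and the scene stay as the last step left them, time stands still between calls to the robot, and variables do not carry over. Pictures are saved under pics/ and viewed, and the job is handed in when it is done.

Besides the shell and the picture viewer there is one more tool, called after "Call:" as name(argument=value, ...), one argument or row to a line, values as JSON. send_rows: Moves the arm, as the interface text tells. Its arguments: {"type":"object","properties":{"grip":{"type":"array","items":{"type":"number"}},"offset":{"type":"array","items":{"type":"array","items":{"type":"number"}}},"twist":{"type":"array","items":{"type":"number"}},"newtons":{"type":"number"}},"required":["grip","offset","twist"]}

```bash
mkdir -p pics
cat > h.py <<'E'
import numpy as np, cv2
from workcell import monitor, viewer, manip
from scipy.spatial.transform import Rotation as Ro
def unproj(name,uv,depth,pose=None):
    m=viewer.camera_model(name);K=np.array(m["camera_matrix"],float);D=np.array(m["distortion"],float)
    uv=np.asarray(uv,float).reshape(-1,1,2)
    n=cv2.undistortPoints(uv,K,D).reshape(-1,2)
    z=np.asarray(depth,float).reshape(-1,1)
    P=np.hstack([n*z,z])
    if "R" in m: return (P-np.array(m["t"]).ravel())@np.array(m["R"])
    M=np.array(m["mount"]);P=P@M[:3,:3].T+M[:3,3]
    p,q=pose
    return Ro.from_quat(q).apply(P)+p
E
python3 - <<'E'
from h import *
o=monitor.get_obs();print({k:np.round(v,3).tolist() for k,v in o.items()})
for c in ["scene","top"]:
    im,d=viewer.camera(c);cv2.imwrite(f"pics/{c}0.png",im);np.save(f"pics/{c}0.npy",d)
    for t in ["case","adjuster"]:
        for r in viewer.recognise(t,c)[:2]: print(c,t,r)
    for t in ["case_deck","case_press","adjuster","case"]:
        for r in viewer.spot_point(t,c)[:2]:print(c,t,r)
print(monitor.get_obs()["clock"])
E
```

```text
{'clock': 0.0, 'joint_pos': [1.124, 0.333, -0.065, 1.461, 0.022, 1.35, -0.088], 'joint_velocities': [-0.0, -0.0, -0.002, -0.001, -0.002, 0.001, 0.0], 'tau': [-0.0, -62.544, 0.049, -39.161, 0.016, 0.01, -0.0], 'position': [0.257, -0.569, 0.23], 'ee_rot': [-0.691, -0.149, 0.691, -0.148], 'ft_force': [-0.137, 0.508, -0.661], 'torque': [0.008, -0.026, -0.039], 'grip_width': 0.999}
scene case {'box': [167.7, 177.7, 151.5, 128.6], 'score': 0.72}
scene case {'box': [215.0, 220.0, 20.5, 25.2], 'score': 0.54}
scene adjuster {'box': [214.9, 218.4, 20.6, 22.6], 'score': 0.87}
scene case_deck {'position': [270.8, 207.6], 'score': 0.59}
scene case_deck {'position': [356.4, 201.2], 'score': 0.43}
scene case_press {'position': [204.0, 222.7], 'score': 0.77}
scene adjuster {'position': [226.7, 235.2], 'score': 0.66}
scene adjuster {'position': [166.7, 208.5], 'score': 0.35}
scene case {'position': [244.4, 249.0], 'score': 0.56}
top case {'box': [333.8, 151.2, 109.1, 83.5], 'score': 0.74}
top adjuster {'box': [397.8, 174.5, 15.6, 14.5], 'score': 0.61}
top case_deck {'position': [338.6, 180.7], 'score': 0.71}
top case_deck {'position': [362.5, 194.1], 'score': 0.62}
top case_press {'position': [415.8, 205.2], 'score': 0.83}
top adjuster {'position': [403.4, 187.2], 'score': 0.59}
top case {'position': [383.7, 194.2], 'score': 0.91}
0.7
```

View pics/scene0.png

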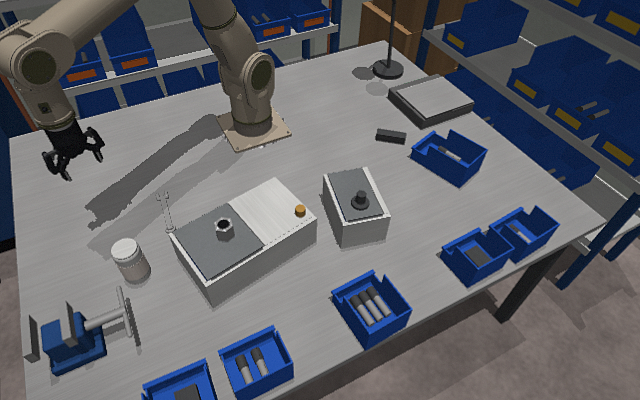

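View pics/top0.png

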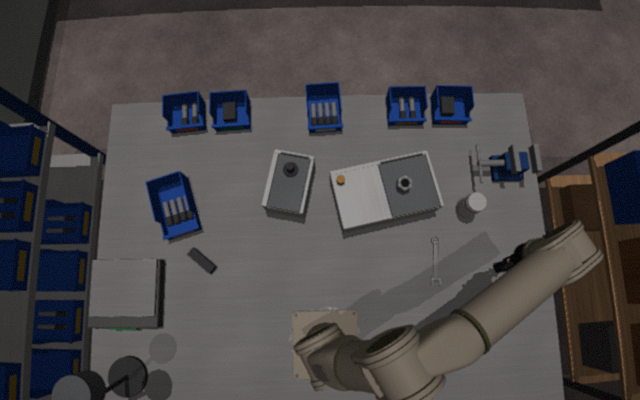

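The scene view shows the wide case at about (245,240), the adjuster at (225,228) on its lid and the bush at (300,211). In the top view the case is at about (387,190), the adjuster at (405,183) and the can at (476,202). Next I fit the case pose from depth.

Run:
```python
from h import *
v,u=np.mgrid[0:400,0:640]
uv=np.stack([u.ravel(),v.ravel()],1)
for c in ["top","scene"]:
    d=np.load(f"pics/{c}0.npy");P=unproj(c,uv,d.ravel());
    ok=(d.ravel()>0)
    m=viewer.camera_model(c)
    if c=="top": sel=(uv[:,0]>326)&(uv[:,0]<448)&(uv[:,1]>145)&(uv[:,1]<238)
    else: sel=(uv[:,0]>160)&(uv[:,0]<322)&(uv[:,1]>170)&(uv[:,1]<312)
    s=sel&ok&(P[:,2]>.10)&(P[:,2]<.128)
    Q=P[s]
    print(c,len(Q),"zmed",np.median(Q[:,2]))
    r=cv2.minAreaRect(Q[:,:2].astype(np.float32)*1000);print(r, cv2.boxPoints(r).round(1).tolist())
    # plane dims
    A=P[sel&ok&(P[:,2]>.14)&(P[:,2]<.18)]
    A=A[(abs(A[:,1]-np.median(A[:,1]))<.05)]
    top=A[A[:,2]>A[:,2].max()-.008]
    print("adj",len(A),A[:,:3].min(0).round(4),A.max(0).round(4),"mean top",top.mean(0).round(4))
    # others
    for nm,(z0,z1,box) in dict(bush=(.13,.15,None)).items():
        B=P[sel&ok&(P[:,2]>.13)&(P[:,2]<.146)];print("mid z pts",len(B))
        np.save(f"pics/{c}_B.npy",B)
    if c=="top":
        W=P[ok&(uv[:,0]>455)&(uv[:,0]<490)&(uv[:,1]>185)&(uv[:,1]<215)&(P[:,2]>.10)];print("can",W.min(0),W.max(0))
        W=P[ok&(uv[:,0]>260)&(uv[:,0]<318)&(uv[:,1]>145)&(uv[:,1]<220)&(P[:,2]>.10)];print("small",W.min(0),W.max(0))
```

```text
top 5650 zmed 0.11474226289585687
((529.5396118164062, -230.92391967773438), (211.47946166992188, 361.48931884765625), 11.452244758605957) [[390.0, -74.80000305175781], [461.79998779296875, -429.1000061035156], [669.0999755859375, -387.1000061035156], [597.2999877929688, -32.79999923706055]]
adj 169 [ 0.5092 -0.3091  0.1402] [ 0.5607 -0.2626  0.1684] mean top [ 0.5342 -0.2849  0.163 ]
mid z pts 76
can [ 0.43129955 -0.57199629  0.10025219] [ 0.50137183 -0.5035063   0.13711913]
small [0.45030736 0.01961983 0.1003581 ] [0.68464326 0.20494799 0.16731215]
scene 7567 zmed 0.11364765282129652
((528.8807373046875, -228.8935546875), (214.30136108398438, 362.1789245605469), 11.281856536865234) [[388.3999938964844, -72.30000305175781], [459.20001220703125, -427.3999938964844], [669.4000244140625, -385.5], [598.5, -30.299999237060547]]
adj 281 [ 0.5094 -0.3094  0.1402] [ 0.5615 -0.2623  0.1654] mean top [ 0.5355 -0.2856  0.1603]
mid z pts 143
```

```bash
cat >> h.py <<'E'
CEN=np.array([.5293,-.2303]);PSI=np.deg2rad(11.4)
XA=np.array([np.cos(PSI),np.sin(PSI)]);YA=np.array([-np.sin(PSI),np.cos(PSI)])
def own(p): d=np.asarray(p)[:2]-CEN; return np.array([d@XA,d@YA])
def world(ox,oy): return CEN+ox*XA+oy*YA
def state():
    o=monitor.get_obs();return o,np.array(o["position"]),np.array(o["ee_rot"])
def goto(ox,oy,z):
    o,p,q=state();R=Ro.from_quat(q).as_matrix()
    t=np.r_[world(ox,oy),z]
    off=R.T@(t-p)*1000
    j=R[:,1]; # jaw axis: angle to XA
    c=np.array([XA@j[:2],YA@j[:2]])
    ang=np.rad2deg(np.arctan2(c[1],c[0])); ang=(ang+90)%180-90
    print("t",round(o["clock"],2),"own",(own(p)*1000).round(1),"z",p[2].round(4),"offset",off.round(1),"jaw ang to own x (ccw deg)",round(ang,1),"toolx",R[:,0].round(3),"F",np.round(o["ft_force"],1),"grip",round(o["grip_width"],3))
E
python3 - <<'E'
from h import *
B=np.load("pics/top_B.npy");b=np.array([own(x) for x in B]);b=b[b[:,1]>.1];print("bush own",b.mean(0)*1000)
print("adj own",own([.535,-.2853])*1000)
o,p,q=state();print(Ro.from_quat(q).as_matrix().round(3))
goto(0,-.125,.231)
print(own([.466,-.538])*1000)
E
```

```text
bush own [ 61.19009772 151.33238831]
adj own [ -5.28360803 -55.04156144]
[[ 0.     0.411 -0.912]
 [-0.    -0.912 -0.411]
 [-1.     0.    -0.   ]]
t 0.7 own [-333.9 -278.9] z 0.2314 offset [   0.4  -75.6 -359.9] jaw ang to own x (ccw deg) -77.1 toolx [ 0. -0. -1.] F [-0.7  0.2  0.1] grip 0.999
[-122.87032899 -289.11773079]
```

Call:
send_rows(
  grip=[165,165,165,165,165],
  offset=[
    [0,-8,-36],
    [0,-16,-72],
    [0,-24,-108],
    [0,-30,-144],
    [0,-36,-180],
  ],
  twist=[-7,-14,-21,-28,-35],
  newtons=20,
)

```text
clock: 1.12
position: [0.4075, -0.4617, 0.2317]
ee_rot: [0.614, 0.351, -0.614, 0.352]
ft_force: [-0.0, -1.0, 0.1]
grip_width: 0.349
```

```bash
python3 -c "
from h import *
goto(0,-.125,.231);print(np.round(monitor.get_obs()['joint_pos'],2))"
```

```text
t 1.12 own [-165.1 -202.8] z 0.2317 offset [   0.6   71.3 -168. ] jaw ang to own x (ccw deg) -41.8 toolx [ 0. -0. -1.] F [-0.  -1.   0.1] grip 0.349
[ 0.96  0.32 -0.24  1.48  0.08  1.35  0.19]
```

Call:
send_rows(
  grip=[165,165,165,165,165],
  offset=[
    [0,14,-34],
    [0,28,-67],
    [0,43,-101],
    [0,57,-134],
    [0,71,-168],
  ],
  twist=[-7,-14,-21,-28,-35],
)

```text
clock: 1.53
position: [0.5543, -0.3538, 0.2315]
ee_rot: [0.48, 0.519, -0.48, 0.52]
ft_force: [0.7, 0.2, -0.3]
grip_width: 0.355
```

Run:
```python
from h import *
goto(0,-.125,.231);print(np.round(monitor.get_obs()['joint_pos'],2))
o,p,q=state()
im,d=viewer.camera("wrist");cv2.imwrite("pics/w1.png",im);np.save("pics/w1.npy",d)
v,u=np.mgrid[0:400,0:640];uv=np.stack([u.ravel(),v.ravel()],1)
P=unproj("wrist",uv,d.ravel(),(p,q));O=(P[:,:2]-CEN)@np.c_[XA,YA]
ok=d.ravel()>0
s=ok&(P[:,2]>.15)&(P[:,2]<.17)&(abs(O[:,0])<.08)&(O[:,1]<0.0)&(O[:,1]>-.1)
print("adj",s.sum(),O[s].min(0)*1000,O[s].max(0)*1000,np.median(P[s,2]))
s=ok&(P[:,2]>.108)&(P[:,2]<.12);print("lid z",np.median(P[s,2]),s.sum(), O[s].min(0),O[s].max(0))
for r in viewer.spot_point("adjuster","wrist")[:2]:print(r)
```

```text
t 1.53 own [ 1.00e-01 -1.26e+02] z 0.2315 offset [ 0.5 -0.2 -1. ] jaw ang to own x (ccw deg) -6.8 toolx [ 0. -0. -1.] F [ 0.7  0.2 -0.3] grip 0.355
[ 0.78  0.43 -0.39  1.35  0.16  1.39  0.47]
adj 3437 [-31.92299581 -81.90766171] [ 17.62096313 -30.96347478] 0.16098215059053356
lid z 0.11526720638927115 53394 [-0.10759202 -0.1807884 ] [0.10369155 0.05457293]
{'position': [300.8, 125.2], 'score': 0.87}
```

View pics/w1.png

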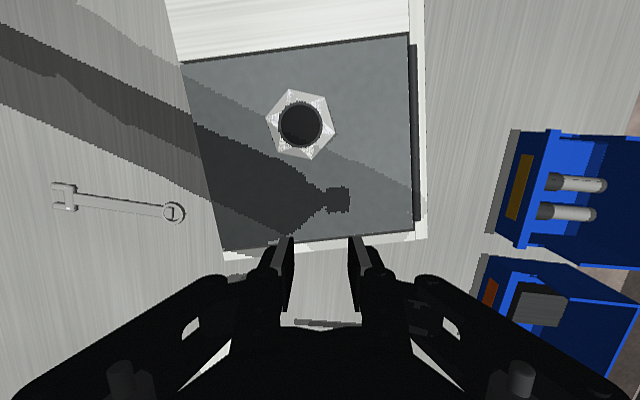

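```bash
python3 -c "
from h import *
goto(-.007,-.114,.160);goto(-.007,-.114,.126)"
```

```text
t 1.63 own [   5.1 -121. ] z 0.231 offset [ 71.  -13.   -5.4] jaw ang to own x (ccw deg) -6.3 toolx [ 0.002  0.004 -1.   ] F [-0.2  0.7 -1.1] grip 0.351
t 1.63 own [   5.1 -121. ] z 0.231 offset [105.  -13.1  -5.3] jaw ang to own x (ccw deg) -6.3 toolx [ 0.002  0.004 -1.   ] F [-0.2  0.7 -1.1] grip 0.351
```

Call:
send_rows(
  grip=[165,165,165,165,165],
  offset=[
    [25,-5,-2],
    [50,-10,-4],
    [70,-13,-5],
    [70,-13,-5],
    [70,-13,-5],
  ],
  twist=[-6.5,-6.5,-6.5,-6.5,-6.5],
)

```text
clock: 2.05
position: [0.5394, -0.3507, 0.161]
ee_rot: [0.451, 0.545, -0.451, 0.544]
ft_force: [0.8, 0.2, 0.5]
grip_width: 0.355
```

```bash
python3 -c "
from h import *
goto(-.007,-.114,.126)"
```

```text
t 2.05 own [ -13.9 -120. ] z 0.161 offset [35.   6.9 -6. ] jaw ang to own x (ccw deg) -0.6 toolx [-0.001  0.001 -1.   ] F [0.8 0.2 0.5] grip 0.355
```

Call:
send_rows(
  grip=[165,165,165,165,165],
  offset=[
    [0,7,0],
    [15,7,0],
    [30,7,0],
    [38,7,0],
    [38,7,0],
  ],
  twist=[0,0,0,0,0],
)

```text
clock: 2.47
position: [0.5469, -0.3491, 0.1227]
ee_rot: [0.451, 0.545, -0.451, 0.544]
ft_force: [-0.3, 0.3, -0.5]
grip_width: 0.352
```

Run:
```python
from h import *
goto(-.007,-.114,.123)
o,p,q=state()
im,d=viewer.camera("wrist");cv2.imwrite("pics/w2.png",im)
im,d=viewer.camera("scene");cv2.imwrite("pics/s2.png",cv2.resize(im[150:320,140:340],(800,680))[:600])
goto(-.007,-.114,.123)
```

```text
t 2.47 own [  -6.2 -119.9] z 0.1227 offset [-0.3 -0.8 -5.9] jaw ang to own x (ccw deg) -0.6 toolx [-0.001  0.001 -1.   ] F [-0.3  0.3 -0.5] grip 0.352
t 2.57 own [  -5.8 -120.5] z 0.1244 offset [ 1.4 -1.3 -6.5] jaw ang to own x (ccw deg) -0.6 toolx [ 0.001 -0.    -1.   ] F [-0.1 -0.3 -0.2] grip 0.356
```

View pics/w2.png

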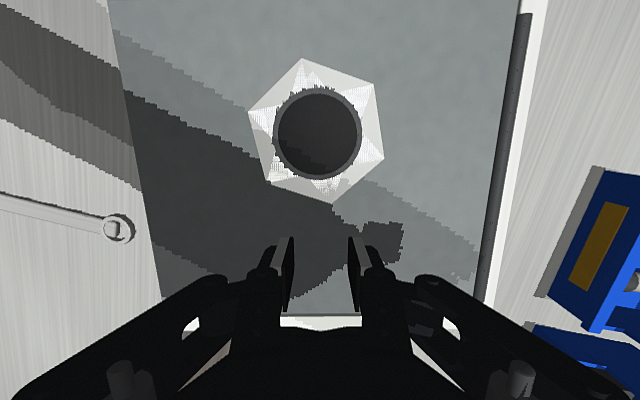

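View pics/s2.png

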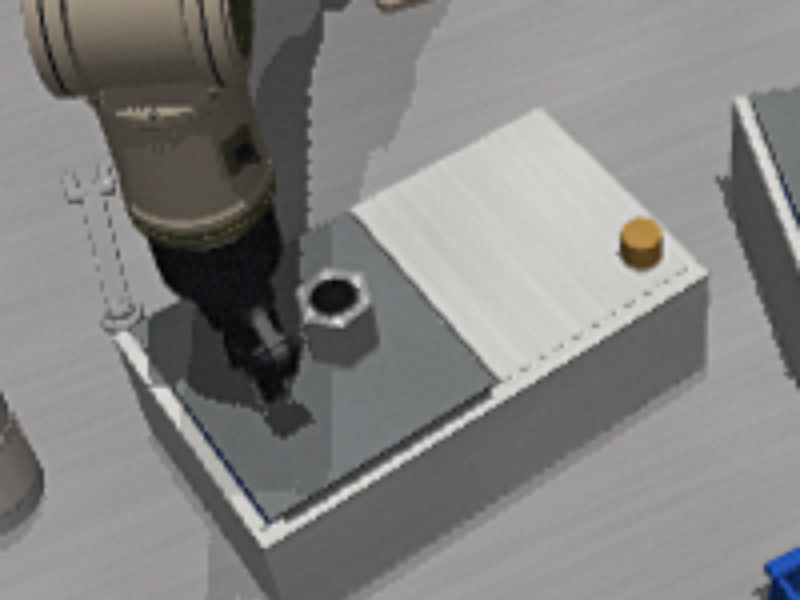

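The fingertips stand just behind the adjuster: tips at about columns 290 and 350, hex centre at (317,132), with nothing touching yet. I start the push.

Call:
send_rows(
  grip=[165,165,165,165,165],
  offset=[
    [0,0,-8],
    [0,0,-16],
    [0,0,-24],
    [0,0,-29],
    [0,0,-34],
  ],
  twist=[0,0,0,0,0],
)

```text
clock: 2.98
position: [0.5404, -0.315, 0.1238]
ee_rot: [0.451, 0.545, -0.451, 0.545]
ft_force: [-0.6, -1.8, 0.2]
grip_width: 0.354
```

Call:
send_rows(
  grip=[165,165,165,165,165],
  offset=[
    [0,0,-5],
    [0,0,-10],
    [0,0,-15],
    [0,0,-20],
    [0,0,-25],
  ],
  twist=[0,0,0,0,0],
)

```text
clock: 3.4
position: [0.5357, -0.2914, 0.1236]
ee_rot: [0.451, 0.544, -0.451, 0.545]
ft_force: [0.4, -2.5, 2.2]
grip_width: 0.354
```

Run:
```python
from h import *
goto(-.007,.039,.123)
im,d=viewer.camera("wrist");cv2.imwrite("pics/w3.png",im)
```

```text
t 3.4 own [ -5.8 -61.1] z 0.1236 offset [   0.5   -2.3 -100.1] jaw ang to own x (ccw deg) -0.6 toolx [ 0.001 -0.001 -1.   ] F [ 0.4 -2.5  2.2] grip 0.354
```

View pics/w3.png

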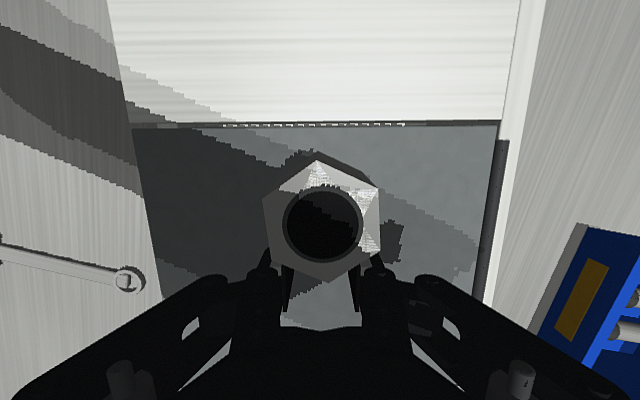

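The adjuster at (322,225) is cradled between the tips, upright and sliding. The lid/deck seam is at row 125, so I keep pushing.

Call:
send_rows(
  grip=[165,165,165,165,165],
  offset=[
    [0,0,-5],
    [0,0,-10],
    [0,0,-15],
    [0,0,-20],
    [0,0,-25],
  ],
  twist=[0,0,0,0,0],
)

```text
clock: 3.87
position: [0.5309, -0.2664, 0.1234]
ee_rot: [0.451, 0.545, -0.451, 0.545]
ft_force: [0.6, -2.5, 1.7]
grip_width: 0.35
```

Call:
send_rows(
  grip=[165,165,165,165,165],
  offset=[
    [0,0,-4],
    [0,0,-8],
    [0,0,-12],
    [0,0,-16],
    [0,0,-20],
  ],
  twist=[0,0,0,0,0],
)

```text
clock: 4.28
position: [0.5272, -0.2469, 0.1234]
ee_rot: [0.451, 0.545, -0.451, 0.545]
ft_force: [0.1, -2.6, 3.0]
grip_width: 0.356
```

Run:
```python
from h import *
goto(-.007,.039,.123)
im,d=viewer.camera("wrist");cv2.imwrite("pics/w4.png",im)
```

```text
t 4.28 own [ -5.3 -15.9] z 0.1234 offset [  0.4  -2.3 -54.9] jaw ang to own x (ccw deg) -0.6 toolx [ 0. -0. -1.] F [ 0.1 -2.6  3. ] grip 0.356
```

View pics/w4.png

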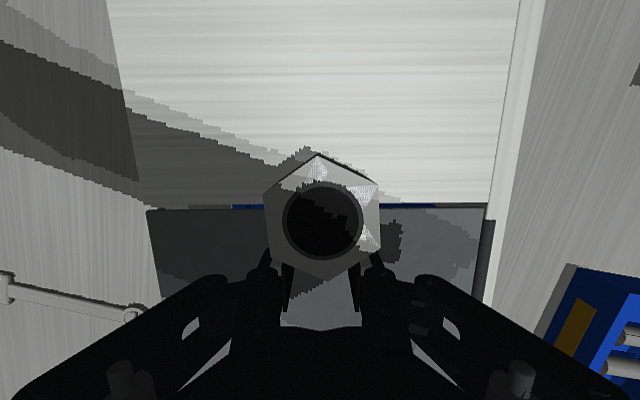

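The adjuster at (322,222) is now crossing the seam at row 207, still upright. I continue.

Call:
send_rows(
  grip=[165,165,165,165,165],
  offset=[
    [0,0,-4],
    [0,0,-8],
    [0,0,-12],
    [0,0,-16],
    [0,0,-20],
  ],
  twist=[0,0,0,0,0],
)

```text
clock: 4.75
position: [0.5232, -0.2268, 0.1229]
ee_rot: [0.451, 0.545, -0.451, 0.545]
ft_force: [0.1, -0.7, -1.0]
grip_width: 0.353
```

Call:
send_rows(
  grip=[165,165,165,165,165],
  offset=[
    [0,0,-4],
    [0,0,-8],
    [0,0,-12],
    [0,0,-16],
    [0,0,-20],
  ],
  twist=[0,0,0,0,0],
)

```text
clock: 5.17
position: [0.5197, -0.2075, 0.1233]
ee_rot: [0.451, 0.545, -0.451, 0.545]
ft_force: [0.3, -1.3, -1.9]
grip_width: 0.352
```

Call:
send_rows(
  grip=[165,165,165,165,165],
  offset=[
    [0,0,-4],
    [0,0,-8],
    [0,0,-12],
    [0,0,-14],
    [0,0,-15],
  ],
  twist=[0,0,0,0,0],
)

```text
clock: 5.58
position: [0.517, -0.1928, 0.1234]
ee_rot: [0.451, 0.545, -0.451, 0.545]
ft_force: [1.1, -2.1, -1.4]
grip_width: 0.352
```

Run:
```python
from h import *
goto(-.007,.039,.123)
im,d=viewer.camera("wrist");cv2.imwrite("pics/w5.png",im)
```

```text
t 5.58 own [-4.7 39.2] z 0.1234 offset [ 0.4 -2.3  0.2] jaw ang to own x (ccw deg) -0.6 toolx [ 0. -0. -1.] F [ 1.1 -2.1 -1.4] grip 0.352
```

View pics/w5.png

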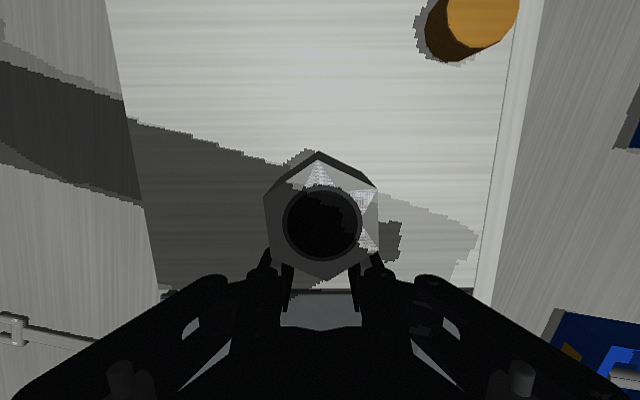

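The adjuster at (322,222) is past the seam at row 290, well clear of the bush at (470,25). I back straight off and rise.

Call:
send_rows(
  grip=[165,165,165,165,165],
  offset=[
    [0,0,8],
    [0,0,20],
    [0,0,35],
    [0,0,50],
    [0,0,60],
  ],
  twist=[0,0,0,0,0],
)

```text
clock: 6.05
position: [0.5281, -0.2555, 0.1231]
ee_rot: [0.451, 0.544, -0.452, 0.544]
ft_force: [-0.2, 0.3, 0.8]
grip_width: 0.354
```

Call:
send_rows(
  grip=[165,200,255,255,255],
  offset=[
    [-25,0,10],
    [-50,0,25],
    [-70,0,40],
    [-70,0,60],
    [-70,0,60],
  ],
  twist=[0,0,0,0,0],
)

```text
clock: 6.47
position: [0.5393, -0.3168, 0.1943]
ee_rot: [0.452, 0.542, -0.453, 0.545]
ft_force: [-0.2, -0.4, 0.1]
grip_width: 0.005
```

Run:
```python
from h import *
goto(-.075,-.080,.190)
o,p,q=state()
im,d=viewer.camera("wrist");cv2.imwrite("pics/w6.png",im)
v,u=np.mgrid[0:400,0:640];uv=np.stack([u.ravel(),v.ravel()],1)
P=unproj("wrist",uv,d.ravel(),(p,q));O=(P[:,:2]-CEN)@np.c_[XA,YA];ok=d.ravel()>0
s=ok&(P[:,2]>.150)&(P[:,2]<.17)&(abs(O[:,0])<.06)&(O[:,1]<0.12)&(O[:,1]>.02)
print("adj",s.sum(),O[s].min(0)*1000,O[s].max(0)*1000,np.median(P[s,2]))
goto(-.075,-.080,.190)
im,d=viewer.camera("scene");cv2.imwrite("pics/s6.png",cv2.resize(im[150:320,140:340],(800,680))[:600])
```

```text
t 6.47 own [ -7.3 -86.8] z 0.1943 offset [  4.2 -67.8  -5.7] jaw ang to own x (ccw deg) -0.9 toolx [ 0.002 -0.003 -1.   ] F [-0.2 -0.4  0.1] grip 0.005
adj 630 [-23.68894753  40.57694957] [12.45372179 51.23637275] 0.15785534929115522
t 6.52 own [ -7.2 -84.4] z 0.1932 offset [  3.2 -67.9  -3.4] jaw ang to own x (ccw deg) -0.8 toolx [ 0.    -0.001 -1.   ] F [ 0.5 -0.1 -2.3] grip -0.002
```

View pics/s6.png

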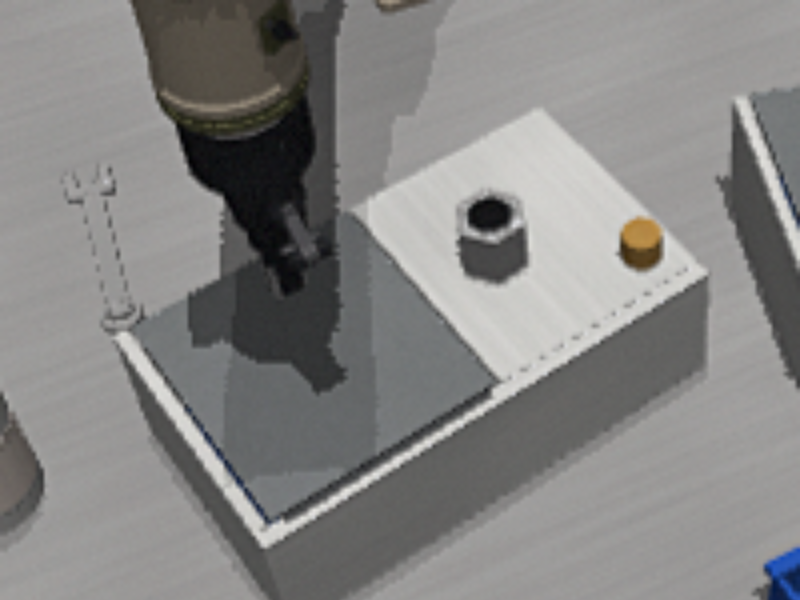

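View pics/w6.png

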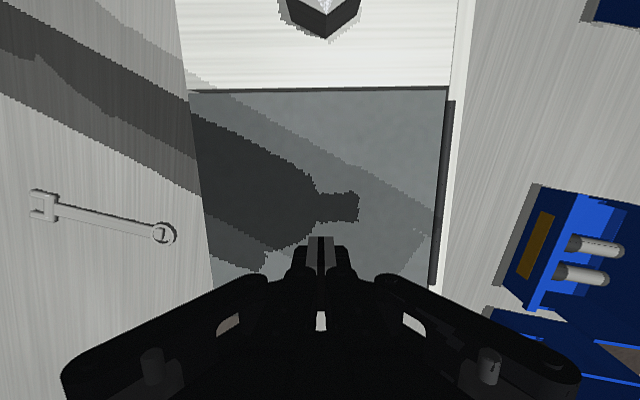

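The adjuster stands upright on the deck: about (492,235) in the scene crop, with its rear edge at own y ≈ +40 mm. Next I go above the press point.

Call:
send_rows(
  grip=[255,255,255,255,255],
  offset=[
    [0,-34,-2],
    [20,-67,-3],
    [50,-67,-3],
    [60,-67,-3],
    [60,-67,-3],
  ],
  twist=[0,0,0,0,0],
)

```text
clock: 6.98
position: [0.4717, -0.3192, 0.1306]
ee_rot: [0.451, 0.547, -0.451, 0.543]
ft_force: [-0.1, -0.2, 0.2]
grip_width: 0.001
```

Run:
```python
from h import *
goto(-.075,-.080,.115)
im,d=viewer.camera("wrist");cv2.imwrite("pics/w7.png",im)
goto(-.075,-.080,.115)
```

```text
t 6.98 own [-74.  -75.7] z 0.1306 offset [15.6 -0.9  4.3] jaw ang to own x (ccw deg) -0.6 toolx [-0.004  0.003 -1.   ] F [-0.1 -0.2  0.2] grip 0.001
t 7.03 own [-72.6 -76.3] z 0.1326 offset [17.5 -2.4  3.8] jaw ang to own x (ccw deg) -0.5 toolx [-0.001  0.002 -1.   ] F [0.3 1.  0.2] grip -0.002
```

View pics/w7.png

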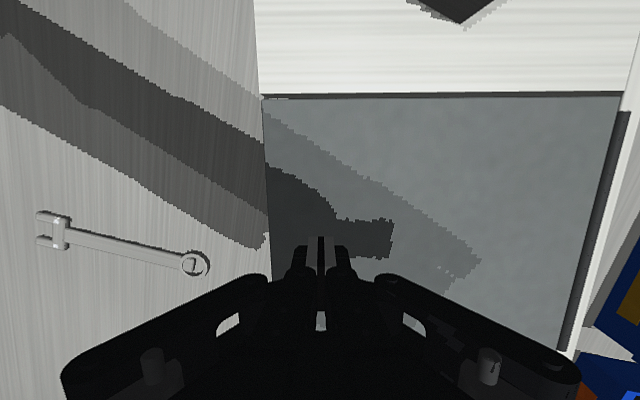

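The shut fingertips at (320,240) are over the lid near its free edge (left edge at about column 268). I press down in steps.

Call:
send_rows(
  grip=[255,255,255,255,255],
  offset=[
    [7,-2,4],
    [14,-2,4],
    [18,-2,4],
    [20,-2,4],
    [21,-2,4],
  ],
  twist=[0,0,0,0,0],
)

```text
clock: 7.45
position: [0.4726, -0.3253, 0.1132]
ee_rot: [0.451, 0.544, -0.451, 0.545]
ft_force: [-3.7, 0.4, 10.0]
grip_width: -0.0
```

```bash
python3 -c "
from h import *
goto(-.075,-.080,.109)"
```

```text
t 7.45 own [-74.4 -81.9] z 0.1132 offset [ 4.2 -0.6 -1.9] jaw ang to own x (ccw deg) -0.6 toolx [ 0.001 -0.001 -1.   ] F [-3.7  0.4 10. ] grip -0.0
```

Call:
send_rows(
  grip=[255,255,255,255,255],
  offset=[
    [1,0,0],
    [2,0,0],
    [3,0,0],
    [4,0,0],
    [4,0,0],
  ],
  twist=[0,0,0,0,0],
)

```text
clock: 7.87
position: [0.4727, -0.3252, 0.1097]
ee_rot: [0.451, 0.544, -0.451, 0.546]
ft_force: [-2.3, 0.8, 8.2]
grip_width: 0.002
```

```bash
python3 -c "
from h import *
goto(-.075,-.080,.109)"
```

```text
t 7.87 own [-74.3 -81.9] z 0.1097 offset [ 0.7 -0.7 -1.8] jaw ang to own x (ccw deg) -0.6 toolx [ 0.002 -0.001 -1.   ] F [-2.3  0.8  8.2] grip 0.002
```

Call:
send_rows(
  grip=[255,255,255,255,255],
  offset=[
    [1,0,0],
    [2,0,0],
    [3,0,0],
    [3,0,0],
    [3,0,0],
  ],
  twist=[0,0,0,0,0],
)

```text
clock: 8.28
position: [0.4728, -0.3252, 0.1074]
ee_rot: [0.451, 0.544, -0.451, 0.546]
ft_force: [-4.7, 2.1, 15.0]
grip_width: -0.001
```

```bash
python3 -c "
from h import *
goto(-.075,-.080,.109)"
```

```text
t 8.28 own [-74.1 -81.9] z 0.1074 offset [-1.6 -0.9 -1.9] jaw ang to own x (ccw deg) -0.6 toolx [ 0.002 -0.002 -1.   ] F [-4.7  2.1 15. ] grip -0.001
```

The force rises to 15 N at about 7.5 mm depth, so the lid is at its stop. I take the hand away quickly upward.

Call:
send_rows(
  grip=[255,255,255,255,255],
  offset=[
    [-40,0,0],
    [-80,0,0],
    [-115,-15,0],
    [-145,-35,0],
    [-165,-60,0],
  ],
  twist=[0,0,0,0,0],
)

```text
clock: 8.7
position: [0.4141, -0.3357, 0.2738]
ee_rot: [0.45, 0.544, -0.45, 0.547]
ft_force: [0.5, 0.1, -0.2]
grip_width: -0.001
```

Call:
send_rows(
  grip=[255,255,255,255,255],
  offset=[
    [-5,-30,0],
    [-5,-60,0],
    [-5,-90,0],
    [-5,-110,0],
    [-5,-110,0],
  ],
  twist=[0,0,0,0,0],
)

```text
clock: 9.12
position: [0.3011, -0.3583, 0.2759]
ee_rot: [0.452, 0.544, -0.453, 0.544]
ft_force: [-0.0, -1.0, -0.9]
grip_width: -0.0
```

Call:
send_rows(
  grip=[255,255,255,255,255],
  offset=[
    [0,0,0],
    [0,0,0],
    [0,0,0],
    [0,0,0],
    [0,0,0],
  ],
  twist=[0,0,0,0,0],
)

```text
clock: 9.53
position: [0.3055, -0.3564, 0.2751]
ee_rot: [0.451, 0.545, -0.45, 0.545]
ft_force: [-0.7, -0.5, 0.4]
grip_width: 0.0
```

Call:
send_rows(
  grip=[255,255,255,255,255],
  offset=[
    [0,0,0],
    [0,0,0],
    [0,0,0],
    [0,0,0],
    [0,0,0],
  ],
  twist=[0,0,0,0,0],
)

```text
clock: 9.95
position: [0.3048, -0.3568, 0.2753]
ee_rot: [0.451, 0.545, -0.451, 0.545]
ft_force: [-0.7, 0.8, 0.5]
grip_width: -0.002
```

Call:
send_rows(
  grip=[255,255,255,255,255],
  offset=[
    [0,0,0],
    [0,0,0],
    [0,0,0],
    [0,0,0],
    [0,0,0],
  ],
  twist=[0,0,0,0,0],
)

```text
clock: 10.37
position: [0.3048, -0.3568, 0.2753]
ee_rot: [0.451, 0.545, -0.451, 0.545]
ft_force: [-0.5, -0.2, 0.3]
grip_width: -0.002
```

Call:
send_rows(
  grip=[255,255,255,255,255],
  offset=[
    [0,0,0],
    [0,0,0],
    [0,0,0],
    [0,0,0],
    [0,0,0],
  ],
  twist=[0,0,0,0,0],
)

```text
clock: 10.78
position: [0.3048, -0.3568, 0.2754]
ee_rot: [0.451, 0.545, -0.451, 0.545]
ft_force: [-0.2, -0.1, 0.0]
grip_width: 0.0
```

Run:
```python
from h import *
goto(0,0,.2)
im,d=viewer.camera("scene");cv2.imwrite("pics/s8.png",im)
v,u=np.mgrid[0:400,0:640];uv=np.stack([u.ravel(),v.ravel()],1)
P=unproj("scene",uv,d.ravel());O=(P[:,:2]-CEN)@np.c_[XA,YA];ok=d.ravel()>0
for x0 in (-90,-50,0,50):
    s=ok&(abs(O[:,0]*1000-x0)<8)&(abs(O[:,1]*1000+80)<50)&(P[:,2]<.25);print(x0,s.sum(),np.median(P[s,2]))
s=ok&(P[:,2]>.150)&(P[:,2]<.17)&(abs(O[:,0])<.06)&(O[:,1]<0.12)&(O[:,1]>.02)
print("adj",s.sum(),O[s].min(0)*1000,O[s].max(0)*1000)
im,d=viewer.camera("top");cv2.imwrite("pics/t8.png",im)
```

```text
t 10.78 own [-245.1  -79.6] z 0.2754 offset [ 75.3 244.2 -82.2] jaw ang to own x (ccw deg) -0.6 toolx [ 0. -0. -1.] F [-0.2 -0.1  0. ] grip 0.0
-90 58 0.19725597242522397
-50 246 0.18133385857870338
0 250 0.15701998902456338
50 254 0.13284624913825568
adj 206 [-27.32316901  43.06463942] [22.50729088 94.14755525]
```

View pics/s8.png

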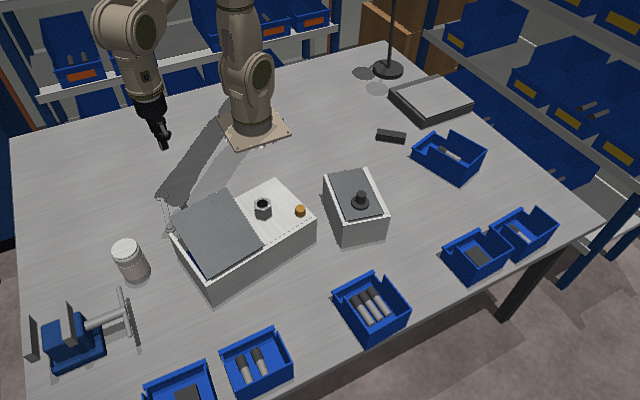

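View pics/t8.png

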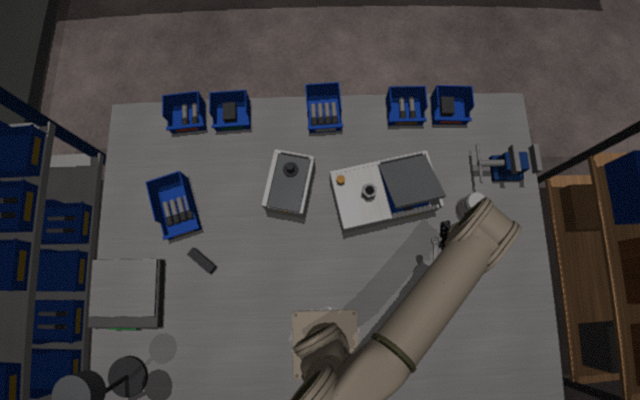

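The lid is ajar at about 0.45 rad (scene: lid around (215,232)). The adjuster stands on the deck at (263,208), the small case is shut, and everything else is in place. I hand in.

```bash
python3 -c "
from h import *
print(manip.hand_in())"
```

```text
the job is handed in; nothing more can be done
None
```

The job is done and handed in at about 11 s on the clock.

- **Adjuster:** I slid it upright about 125 mm in the cradle of the two fingertips, from the lid onto the deck. It now spans about +43 to +94 mm in the case's own y; the deck begins at +9 mm. It stays clear of the bush.
- **Lid:** I pressed with the shut fingertips about 30 mm in from the free edge, with a highest reading of about 15 N. I then lifted the hand quickly. The last depth check puts the lid at about 0.45 rad, which is its ajar stop.
- **The rest:** In the last scene and top pictures the small case is shut. The flange, bush, bar, bin and can look unmoved; I judged these by eye and did not measure them. The arm hides part of the spanner and can in the top view, but the scene camera shows both in place.
- **Robot:** The hand is clear of everything, and the wrist force reads about 0 N.

No check failed. Early on, my rough depth estimate of the bush's position seemed biased. I relied on the pictures instead and kept the push well away from it.

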